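Nest the washed paint-mixing cups

ROBOT

A 6-joint arm with a two-finger parallel gripper is mounted at the origin on the work surface. World frame = base frame: x ahead of the robot, y to its left, z up, the work surface at z = 0. Lengths are in m, angles in rad, forces in N, time in s.
With the tool pointing down it reaches from about 0.275 to 0.85 m from the base axis. Payload 19 kg.
Tool frame: the origin (TCP) lies at the very end of the fingers, on their centre line; the grasp point (between the pads) lies behind it (env.grip_point_offset is the z of the grasp point in the tool frame, in m); z points along the fingers, y is the direction in which the jaws open and shut (so a half turn about z gives the same grasp; the last joint's range is limited). The gripper opens to 85 mm and grips with 20 to 120 N. Pads are 22 mm wide; open, the fingers measure 114 mm over their backs; the gripper's body (76 mm by 85 mm) begins 54 mm behind the grasp point. The pads swing forward as they close: fully open they stand 13 mm farther back than shut.
Start: joints at [-1.397, 0.15, 1.437, -0, 1.554, -0.134], TCP at [0.174, -0.548, 0.231] pointing down, gripper open.
Joint ranges: [-2.8, 2.8], [-0.68, 2.1], [0.12, 2.68], [-1.39, 4.53], [0.16, 2.79], [-2.81, 2.81]. Speed limits (rad/s): [1.89, 1.89, 2.22, 3.01, 3.01, 3.01].

INTERFACE

Orientations are given as a unit quaternion [x, y, z, w].
In Python, from bench import env, camera, camera_params, masks_of gives the robot as it stands.
- The arm moves only by the shell command python3 -m crank 'ROWS'. ROWS is JSON, a list of rows, each an object with "dp": the shift along the world's x, y, z each as a share of 0.5 m, from -1 to 1, a list of three; "twist": the turn about the world's z as a share of 0.5 rad, from -1 to 1; "jaw": the opening, from 0 (shut) to 1 (fully open). In form: [{"dp": [tx, ty, tz], "twist": twist, "jaw": jaw}, ...]. A call has 1 to 8 rows; each row is the pose to reach, as a shift and turn from the pose commanded when the call began; what a row does not reach only later rows make up. A row lasts 1/10 s, in which the tool goes at most 50 mm and 8.59 degrees, less where a joint would pass 70% of its speed; a pose out of reach is approached as far as the arm can. A call with a number of a shift or a turn outside -1 to 1 is refused whole. A call with a gripper value outside its range is refused whole. The fingers move at their own pace and stop on an object; the grip force is fixed at half the most. Time passes only in rows, so rows that repeat a pose let the fingers close. It gives the time, the measured TCP pose, the force and the opening at its end, in the units of the state.
- env.state(): the state, without advancing time (a new reading comes with each control period).
- camera(name): name is "scene" or "top"; returns the picture (384x512x3 uint8, red, green, blue); there is no depth.
- camera_params(name): a dict with "fx", "fy", "cx", "cy" (pixels), "D" ([k1, k2, p1, p2, k3] as OpenCV has them; the pictures are not rectified), "extrinsics" (4x4, takes a point from camera to world coordinates). Camera axes: x right, y up, looking along -z (the intrinsics and any distortion apply to the point x, -y, -z); pixel columns grow to the right and rows downward; lengths in m; the calibration is good to about 2 mm. A picture is of the moment at which its call begins. camera_params takes no time and is no camera call.
- env.job_done(): hands the job in, once; it reports no verdict.
Trained networks look in the newest picture that a camera, given by its name, has taken for a name from the list of things; names that differ only in an ending like _2 or _b are one class to them, and where a whole thing is asked for, a point or a joint stands for the part that bears it (a point fixed in the world has none). Each returns a list of dicts, best first, with "conf" (0 to 1); they miss things now and then, are a little off and sometimes report something else, mostly with a low value. They report only what shows in the picture. A call takes as long as a camera call.
- masks_of(camera, label): "mask" (384x512 bool, what is visible of it) and "box" ([left, top, right, bottom] in pixels, round what is visible of it).
The state is a dict: "time": time; "joints": joint angles; "dq": joint speeds; "joint_efforts": joint torques, N m; "ee_pos": TCP position; "tcp_rot": TCP orientation; "force": force on the tool from outside, world axes, zero at the start; "moment": the same for the moment, N m; "grip_width": finger opening in m.
Only numpy, scipy, OpenCV 4.12 (cv2) and the standard library are available. Lean on these libraries where they do the work, as an engineer would, in place of code of your own. Each camera call takes 0.05 s, during which the arm holds its last target. There are 200 camera calls.

TASK

The three washed stainless-steel mixing cups stand upside down on the lab bench: store them as one nest, mouth down. Set the medium steel cup over the small steel one where it stands, then the large steel cup over both, each fully down on the bench; set them down rather than dropping them, and leave the orange plastic cup where it is.

Things in the scene. Friction and masses are not known exactly. Their poses are not given: they have to be found in the camera images.
- small_cup_mid (a point): Small steel cup: stands upside down on the bench (mouth on the bench, closed flat end up), round, wall 2.5 mm, closed end 4 mm thick. Height 50 mm; outer diameter 38 mm at the mouth, 24 mm at the closed top. It stays where it stands; the others go over it. This point is on its axis, half-way up (25 mm above its mouth rim); z points up, out of the closed end.
- medium_cup_mid (a point): Medium steel cup: stands upside down on the bench (mouth on the bench, closed flat end up), round, wall 2.5 mm, closed end 4 mm thick. Height 80 mm; outer diameter 64 mm at the mouth, 47 mm at 46 mm up, 42 mm at the closed top: grip it across the upper part. Mass about 0.13 kg. This point is on its axis, half-way up (40 mm above its mouth rim); z points up, out of the closed end.
- large_cup_mid (a point): Large steel cup: stands upside down on the bench (mouth on the bench, closed flat end up), round, wall 2.5 mm, closed end 4 mm thick. Height 108 mm; outer diameter 92 mm at the mouth, 68 mm at 64 mm up, 60 mm at the closed top: grip it across the upper part. Mass about 0.26 kg. This point is on its axis, half-way up (54 mm above its mouth rim); z points up, out of the closed end.
- orange_cup_mid (a point): Orange plastic cup, not part of the set, same shape and size as the medium steel cup and also upside down; leave it alone. This point is on its axis, half-way up (40 mm above its mouth rim); z points up, out of the closed end. The cups and a black-capped amber jar (75 mm tall, 52 mm wide) stand in a loose row from left to right in any order, centres at least 130 mm apart.

How it is judged:
On the way, in this order (a step that is already met when the one before it is completed fails the run):
1. the medium cup stands on the bench over the small one, released (horizontal distance between medium_cup_mid and small_cup_mid below 0.016 m and height (world z) of medium_cup_mid below 0.048 m and angle between each of medium_cup_mid, small_cup_mid's own z axis and vertical below 0.17 rad and distance of small_cup_mid from where it was at the start of the episode below 0.05 m and contact force between the fingers and small_cup below 0.1 N and contact force between the fingers and medium_cup below 0.1 N), for 0.2 s.
2. the large cup stands on the bench over the other two, released (horizontal distance between large_cup_mid and medium_cup_mid below 0.016 m and height (world z) of large_cup_mid below 0.062 m and angle between each of large_cup_mid, medium_cup_mid's own z axis and vertical below 0.17 rad and horizontal distance between medium_cup_mid and small_cup_mid below 0.016 m and height (world z) of medium_cup_mid below 0.048 m and contact force between the fingers and medium_cup below 0.1 N and contact force between the fingers and large_cup below 0.1 N), for 0.2 s.
At the end, for the whole second after the job is handed in: The small cup stands mouth down within 50 mm of where it began, the medium cup over it and the large cup over both, each within 16 mm of the axis of the one inside it, within 10 degrees of upright and within 8 mm of standing on the bench; all are released and at rest (all of step 2 and angle between small_cup_mid's own z axis and vertical below 0.17 rad and distance of small_cup_mid from where it was at the start of the episode below 0.05 m and linear speed of each of small_cup, medium_cup, large_cup below 0.02 m/s and contact force between the fingers and small_cup below 0.1 N); the robot touches nothing.
It fails at once if the medium cup is dropped: it falls free, touching nothing, faster than 0.6 m/s (contact force between anything else and medium_cup below 0.01 N and linear speed of medium_cup above 0.6 m/s).
It fails at once if the large cup is dropped: it falls free, touching nothing, faster than 0.6 m/s (contact force between anything else and large_cup below 0.01 N and linear speed of large_cup above 0.6 m/s).
It fails at once if the orange cup is moved by more than 30 mm (distance of orange_cup_mid from where it was at the start of the episode above 0.03 m).
It also fails if it takes over 64 s, if anything falls off the work surface, if the arm or the gripper's body presses on something with over 40 N, if the wrist force passes 120 N, or if a joint passes its speed limit or range.

## Working session

There is one attempt and no reset: what is moved stays moved. The work goes in short steps, Python scripts to look and compute and a shell command to move; the robot and the scene stay as the last step left them, time stands still between calls to the robot, and variables do not carry over. Pictures are saved under pics/ and viewed, about 8 in all and at most 12, crops included, and the job is handed in when it is done.

```bash
mkdir -p pics; ls; python3 - <<'E'
from bench import env,camera,camera_params,masks_of
import cv2,numpy as np
print(env.state(), env.grip_point_offset)
for c in("scene","top"):
    im=camera(c); cv2.imwrite(f"pics/{c}0.png",im[:,:,::-1]); p=camera_params(c); print(c,{k:np.round(v,4).tolist() for k,v in p.items()})
    for l in("small_cup_mid","medium_cup_mid","large_cup_mid","orange_cup_mid"):
        print(l,[(round(d["conf"],2),np.round(d["box"]).tolist()) for d in masks_of(c,l)])
E
```

```text
pics
{'time': 0.0, 'joints': array([-1.39705356e+00,  1.51012344e-01,  1.43802602e+00, -6.17252760e-06,
        1.55380779e+00, -1.34009127e-01]), 'dq': array([ 0.00159507,  0.001546  ,  0.00098526,  0.00120265, -0.00071575,
        0.00141156]), 'joint_efforts': array([-2.46772261e-04, -7.13051891e+01, -5.70872712e+01, -3.21795587e-04,
        8.68021685e-03, -1.29734617e-04]), 'ee_pos': array([ 0.17410837, -0.54774754,  0.23066296]), 'tcp_rot': array([ 9.88184236e-01,  1.53269448e-01, -1.55358365e-05, -6.26562501e-04]), 'force': array([-0.53759479, -0.7900374 ,  0.31129365]), 'moment': array([0.01661188, 0.01732438, 0.00820682]), 'grip_width': 0.08547209802652979} -0.0187
scene {'fx': 384.4907, 'fy': 384.4907, 'cx': 252.9431, 'cy': 188.612, 'D': [0.0082, 0.0, 0.0, 0.0, 0.0], 'extrinsics': [[-0.6472, -0.6068, 0.4615, 0.941], [0.7622, -0.5285, 0.374, 0.3152], [0.0169, 0.5937, 0.8045, 0.7606], [0.0, 0.0, 0.0, 1.0]]}
small_cup_mid [(0.74, [248.0, 196.0, 268.0, 215.0])]
medium_cup_mid [(0.6, [190.0, 145.0, 214.0, 183.0])]
large_cup_mid [(0.97, [167.0, 95.0, 202.0, 143.0])]
orange_cup_mid [(0.69, [277.0, 244.0, 305.0, 283.0])]
top {'fx': 389.2831, 'fy': 389.2831, 'cx': 255.3467, 'cy': 188.4209, 'D': [-0.0869, 0.0, 0.0, 0.0, 0.0], 'extrinsics': [[-0.0218, 0.9744, -0.2237, 0.3883], [-0.9998, -0.0211, 0.0053, 0.0177], [0.0005, 0.2238, 0.9746, 0.8322], [0.0, 0.0, 0.0, 1.0]]}
small_cup_mid [(0.77, [247.0, 196.0, 260.0, 215.0])]
medium_cup_mid [(0.55, [326.0, 178.0, 355.0, 212.0])]
large_cup_mid [(0.8, [384.0, 210.0, 438.0, 252.0])]
orange_cup_mid [(0.84, [171.0, 157.0, 203.0, 188.0])]
```

```bash
cat > h.py <<'E'
import numpy as np,cv2
from bench import env,camera,camera_params,masks_of
from scipy.optimize import minimize
P={c:camera_params(c) for c in("scene","top")}
# profile: (height, outer radius)
S={"small":[(0,.019),(.05,.012)],"medium":[(0,.032),(.046,.0235),(.08,.021)],"large":[(0,.046),(.064,.034),(.108,.030)],"orange":[(0,.032),(.046,.0235),(.08,.021)]}
def proj(c,X):
    p=P[c];E=p["extrinsics"];q=(np.asarray(X)-E[:3,3])@E[:3,:3];q=q*[1,-1,-1]
    K=np.array([[p["fx"],0,p["cx"]],[0,p["fy"],p["cy"]],[0,0,1]])
    return cv2.projectPoints(q.reshape(-1,1,3),np.zeros(3),np.zeros(3),K,np.array(p["D"]))[0][:,0]
def sil(c,name,xy,z0=0):
    a=np.linspace(0,2*np.pi,40);X=np.concatenate([np.c_[xy[0]+r*np.cos(a),xy[1]+r*np.sin(a),0*a+h+z0] for h,r in S[name]])
    return cv2.convexHull(proj(c,X).astype(np.float32))[:,0]
def smask(c,name,xy,z0=0):
    m=np.zeros((384,512),np.uint8);cv2.fillPoly(m,[np.round(sil(c,name,xy,z0)*16).astype(np.int32)],1,shift=4);return m>0
def fit(c,name,mask,x0,z0=0):
    f=lambda v:1-(smask(c,name,v,z0)&mask).sum()/max(1,(smask(c,name,v,z0)|mask).sum())
    r=minimize(f,x0,method="Nelder-Mead",options=dict(initial_simplex=[x0,np.add(x0,[.02,0]),np.add(x0,[0,.02])],xatol=3e-4));return r.x,1-r.fun
def ray(c,uv,z):
    r=minimize(lambda v:((proj(c,[[v[0],v[1],z]])[0]-uv)**2).sum(),[.5,0],method="Nelder-Mead",options=dict(xatol=1e-5,fatol=1e-4));return r.x
def measure(name,c,z0=0):
    return [(round(d["conf"],2),)+fit(c,name,d["mask"],ray(c,[(d["box"][0]+d["box"][2])/2,(d["box"][1]+d["box"][3])/2],S[name][-1][0]/2+z0),z0) for d in masks_of(c,name+"_cup_mid")]
E
python3 - <<'E'
from h import *
for n in S:
    for c in P: print(n,c,measure(n,c))
a=np.vstack([cv2.resize(cv2.imread(f"pics/{c}0.png")[80:300,100:460],None,fx=1.35,fy=1.35) for c in P]);cv2.imwrite("pics/v1.png",a)
E
```

```text
small scene [(0.74, array([0.53821404, 0.0130479 ]), np.float64(0.8543689320388349))]
small top [(0.77, array([0.53843107, 0.01478855]), np.float64(0.9114391143911439))]
medium scene [(0.6, array([ 0.55494342, -0.17248561]), np.float64(0.8817610062893082))]
medium top [(0.55, array([ 0.55411714, -0.16681199]), np.float64(0.9589201877934272))]
large scene [(0.97, array([ 0.58085022, -0.13744347]), np.float64(0.0))]
large top [(0.8, array([ 0.47954514, -0.30333657]), np.float64(0.9402531645569621))]
orange scene [(0.69, array([0.61393087, 0.16133422]), np.float64(0.8769685039370079))]
orange top [(0.84, array([0.61385305, 0.16309678]), np.float64(0.9613130128956624))]
```

View pics/v1.png

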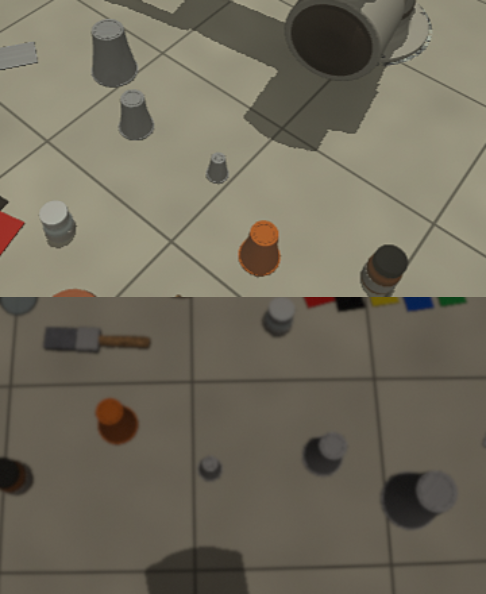

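The networks and the picture agree. In the top view, orange, small, medium and large run left to right, with the jar at far left. I estimate small at (.538, .014), medium at (.554, -.169) and large at (.480, -.303). The next move takes the tool above the medium cup.

```bash
R='{"dp":[0.76,0.758,0],"twist":0,"jaw":1}'; python3 -m crank '[{"dp":[0.1,0.1,0],"twist":0,"jaw":1},{"dp":[0.2,0.2,0],"twist":0,"jaw":1},{"dp":[0.3,0.3,0],"twist":0,"jaw":1},{"dp":[0.4,0.4,0],"twist":0,"jaw":1},{"dp":[0.5,0.5,0],"twist":0,"jaw":1},{"dp":[0.6,0.6,0],"twist":0,"jaw":1},{"dp":[0.7,0.7,0],"twist":0,"jaw":1},{"dp":[0.76,0.758,0],"twist":0,"jaw":1}]'
python3 -m crank '[{"dp":[0,0,0],"twist":0,"jaw":1},{"dp":[0,0,0],"twist":0,"jaw":1},{"dp":[0,0,0],"twist":0,"jaw":1},{"dp":[0,0,0],"twist":0,"jaw":1},{"dp":[0,0,0],"twist":0,"jaw":1}]'
python3 - <<'E'
from h import *
ims={c:camera(c).copy() for c in P}
for d in masks_of("scene","large_cup_mid"): print(d["conf"],d["box"],fit("scene","large",d["mask"],np.array([.48,-.303])))
print(measure("medium","scene"))
for c in P:
    for n,xy in dict(small=(.538,.014),medium=(.554,-.169),large=(.480,-.303)).items():
        cv2.polylines(ims[c],[np.round(sil(c,n,xy)).astype(int)],True,(255,0,0))
cv2.imwrite("pics/v2.png",np.vstack([cv2.resize(ims[c][80:300,100:460],None,fx=1.35,fy=1.35) for c in P])[:,:,::-1])
E
```

```text
time: 1.7
ee_pos: [0.4583, -0.2635, 0.2316]
tcp_rot: [0.988, 0.153, 0.0, 0.0]
force: [0.1, -0.8, -0.2]
grip_width: 0.0853
time: 2.2
ee_pos: [0.4565, -0.2662, 0.2313]
tcp_rot: [0.988, 0.152, 0.0, 0.0]
force: [-0.3, 0.1, -0.1]
grip_width: 0.0854
0.7 [166.5, 95.7, 202.7, 145.4] (array([ 0.48241882, -0.30528149]), np.float64(0.9473684210526315))
[(0.77, array([ 0.55469947, -0.16897475]), np.float64(0.9063670411985019))]
```

View pics/v2.png

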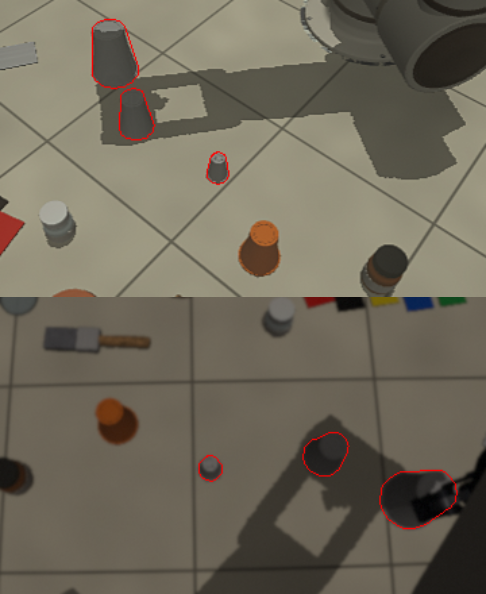

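The outlines at the estimated positions fit all three cups in both views, so I go over the medium cup and then down.

```bash
python3 -m crank '[{"dp":[0.07,0.07,0],"twist":0,"jaw":1},{"dp":[0.14,0.14,0],"twist":0,"jaw":1},{"dp":[0.195,0.195,0],"twist":0,"jaw":1},{"dp":[0.195,0.195,0],"twist":0,"jaw":1},{"dp":[0.195,0.195,-0.06],"twist":0,"jaw":1},{"dp":[0.195,0.195,-0.12],"twist":0,"jaw":1},{"dp":[0.195,0.195,-0.18],"twist":0,"jaw":1},{"dp":[0.195,0.195,-0.18],"twist":0,"jaw":1}]'
python3 - <<'E'
from h import *
for c in P: print(measure("medium",c))
ims=[cv2.resize(camera(c)[80:300,100:460],None,fx=1.35,fy=1.35) for c in P]
cv2.imwrite("pics/v3.png",np.vstack(ims)[:,:,::-1]); print(env.state()["ee_pos"])
E
```

```text
time: 3.2
ee_pos: [0.5528, -0.1675, 0.1377]
tcp_rot: [0.988, 0.153, -0.003, -0.002]
force: [-0.3, -0.6, 0.4]
grip_width: 0.0854
[(0.77, array([ 0.55469947, -0.16897475]), np.float64(0.9063670411985019))]
[(0.82, array([ 0.55422164, -0.16842684]), np.float64(0.9618497109826589))]
[ 0.55523301 -0.16831047  0.14323868]
```

View pics/v3.png

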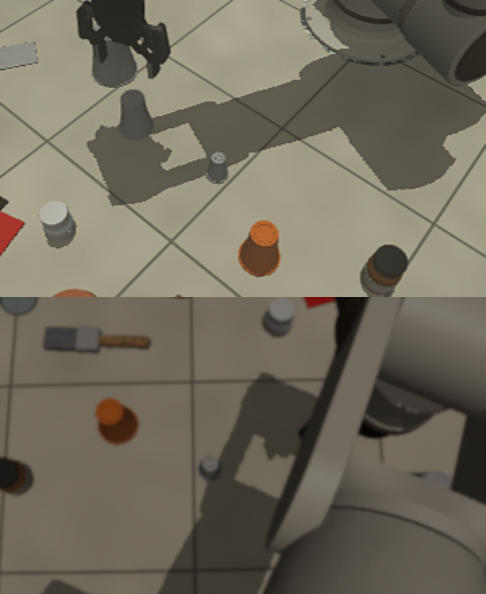

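The gripper is centred over the medium cup: scene crop (123, 40), with the cup just below it. Now I descend and close.

```bash
python3 -m crank '[{"dp":[0,0,-0.04],"twist":0,"jaw":1},{"dp":[0,0,-0.08],"twist":0,"jaw":1},{"dp":[0,0,-0.12],"twist":0,"jaw":1},{"dp":[0,0,-0.16],"twist":0,"jaw":1},{"dp":[0,0,-0.19],"twist":0,"jaw":1},{"dp":[0,0,-0.2],"twist":0,"jaw":1},{"dp":[0,0,-0.2],"twist":0,"jaw":1}]'
python3 -m crank '[{"dp":[0,0,0],"twist":0,"jaw":0.8},{"dp":[0,0,0],"twist":0,"jaw":0.6},{"dp":[0,0,0],"twist":0,"jaw":0.5},{"dp":[0,0,0],"twist":0,"jaw":0.3},{"dp":[0,0,0],"twist":0,"jaw":0},{"dp":[0,0,0],"twist":0,"jaw":0},{"dp":[0,0,0],"twist":0,"jaw":0},{"dp":[0,0,0],"twist":0,"jaw":0}]'
```

```text
time: 4.1
ee_pos: [0.5548, -0.1679, 0.0415]
tcp_rot: [0.988, 0.153, 0.0, -0.0]
force: [0.2, -0.7, 0.6]
grip_width: 0.0853
time: 4.9
ee_pos: [0.5551, -0.1676, 0.0425]
tcp_rot: [0.988, 0.153, 0.001, 0.0]
force: [-2.6, 3.6, 9.9]
grip_width: 0.044
```

Width is 44 mm, matching about 45 mm expected at that height. Lift.

```bash
python3 -m crank '[{"dp":[0,0,0.02],"twist":0,"jaw":0},{"dp":[0,0,0.05],"twist":0,"jaw":0},{"dp":[0,0,0.09],"twist":0,"jaw":0},{"dp":[0,0,0.13],"twist":0,"jaw":0},{"dp":[0,0,0.17],"twist":0,"jaw":0},{"dp":[0,0,0.2],"twist":0,"jaw":0},{"dp":[0,0,0.2],"twist":0,"jaw":0},{"dp":[0,0,0.2],"twist":0,"jaw":0}]'
python3 - <<'E'
from h import *
im=camera("scene"); print(env.state()["ee_pos"],env.state()["force"],env.state()["grip_width"])
print(measure("medium","scene",.1))
print(measure("small","scene"))
cv2.imwrite("pics/v4.png",cv2.resize(im[60:260,100:400],None,fx=2,fy=2)[:,:,::-1])
E
```

```text
time: 5.7
ee_pos: [0.5546, -0.1677, 0.1412]
tcp_rot: [0.988, 0.153, 0.0, 0.0]
force: [-0.6, 0.1, -1.8]
grip_width: 0.0445
[ 0.55433643 -0.16763478  0.14052867] [ 0.19322087 -0.32263688 -0.42339516] 0.04422650850054472
[(0.85, array([ 0.5560325 , -0.16787995]), np.float64(0.7845528455284553))]
[(0.57, array([0.5398358 , 0.01315728]), np.float64(0.9140127388535032))]
```

View pics/v4.png

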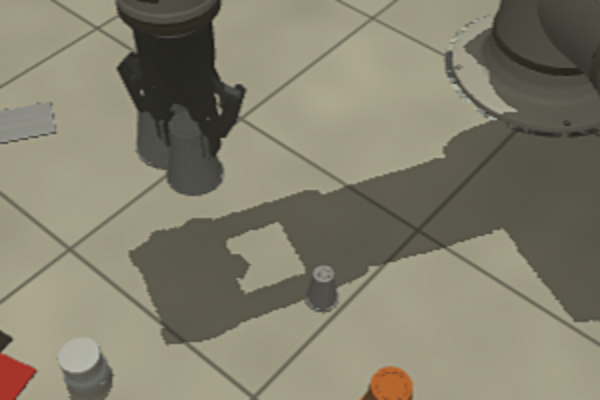

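The cup is held upright at view (195, 160), and the small cup at (322, 290) is unmoved. I carry it over the small cup.

```bash
python3 -m crank '[{"dp":[0,0.04,0],"twist":0,"jaw":0},{"dp":[-0.01,0.1,0],"twist":0,"jaw":0},{"dp":[-0.015,0.17,0],"twist":0,"jaw":0},{"dp":[-0.02,0.24,0],"twist":0,"jaw":0},{"dp":[-0.03,0.31,0],"twist":0,"jaw":0},{"dp":[-0.031,0.35,0],"twist":0,"jaw":0},{"dp":[-0.031,0.363,0],"twist":0,"jaw":0},{"dp":[-0.031,0.363,0],"twist":0,"jaw":0}]'
python3 -m crank '[{"dp":[0,0,0],"twist":0,"jaw":0},{"dp":[0,0,0],"twist":0,"jaw":0}]'
python3 - <<'E'
from h import *
im=camera("scene").copy(); e=env.state()["ee_pos"]; print(e,env.state()["grip_width"])
print(measure("medium","scene",e[2]-.0415)); print(measure("small","scene"))
cv2.polylines(im,[np.round(sil("scene","medium",e[:2],e[2]-.0415)).astype(int)],True,(255,0,0))
cv2.polylines(im,[np.round(sil("scene","small",(.539,.0138))).astype(int)],True,(0,0,255))
cv2.imwrite("pics/v5.png",cv2.resize(im[80:280,130:430],None,fx=2,fy=2)[:,:,::-1])
E
```

```text
time: 6.65
ee_pos: [0.539, 0.0142, 0.1408]
tcp_rot: [0.988, 0.154, -0.0, -0.0]
force: [1.1, 0.6, -1.1]
grip_width: 0.0444
time: 6.85
ee_pos: [0.5392, 0.0128, 0.141]
tcp_rot: [0.988, 0.153, -0.0, 0.0]
force: [0.3, -0.0, -1.2]
grip_width: 0.0445
[0.53921712 0.0128358  0.14109794] 0.0441070515918359
[(0.58, array([0.54198872, 0.01289139]), np.float64(0.8641404805914972))]
[(0.84, array([0.53822465, 0.01308385]), np.float64(0.7249190938511327))]
```

View pics/v5.png

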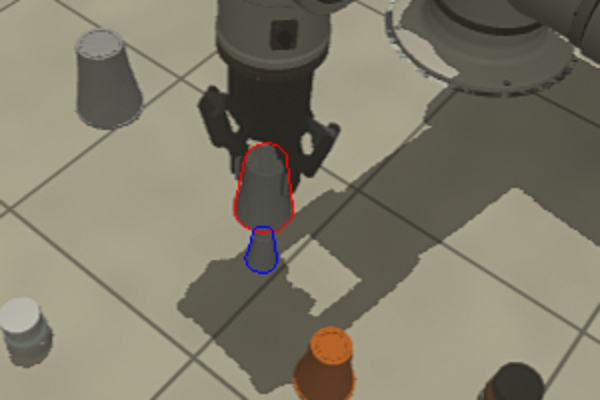

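The medium cup sits directly above the small one, within about 3 mm. I lower it gently.

```bash
python3 -m crank '[{"dp":[0,0,-0.03],"twist":0,"jaw":0},{"dp":[0,0,-0.06],"twist":0,"jaw":0},{"dp":[0,0,-0.09],"twist":0,"jaw":0},{"dp":[0,0,-0.12],"twist":0,"jaw":0},{"dp":[0,0,-0.15],"twist":0,"jaw":0},{"dp":[0,0,-0.17],"twist":0,"jaw":0},{"dp":[0,0,-0.18],"twist":0,"jaw":0},{"dp":[0,0,-0.185],"twist":0,"jaw":0}]'
python3 -m crank '[{"dp":[0,0,-0.004],"twist":0,"jaw":0},{"dp":[0,0,-0.008],"twist":0,"jaw":0},{"dp":[0,0,-0.011],"twist":0,"jaw":0},{"dp":[0,0,-0.014],"twist":0,"jaw":0},{"dp":[0,0,-0.014],"twist":0,"jaw":0}]'
```

```text
time: 7.8
ee_pos: [0.5392, 0.0136, 0.0486]
tcp_rot: [0.988, 0.153, -0.0, -0.0]
force: [0.2, 0.2, -1.2]
grip_width: 0.0446
time: 8.3
ee_pos: [0.5396, 0.0138, 0.0425]
tcp_rot: [0.988, 0.153, 0.001, 0.0]
force: [-2.3, 0.4, 8.3]
grip_width: 0.0444
```

It is on the bench: z matches the grasp height and the force reads 8 N up. Release and rise.

```bash
python3 -m crank '[{"dp":[0,0,0],"twist":0,"jaw":0.6},{"dp":[0,0,0],"twist":0,"jaw":0.7},{"dp":[0,0,0],"twist":0,"jaw":0.9},{"dp":[0,0,0],"twist":0,"jaw":1},{"dp":[0,0,0],"twist":0,"jaw":1},{"dp":[0,0,0],"twist":0,"jaw":1},{"dp":[0,0,0],"twist":0,"jaw":1},{"dp":[0,0,0],"twist":0,"jaw":1}]'
python3 -m crank '[{"dp":[0,0,0.04],"twist":0,"jaw":1},{"dp":[0,0,0.1],"twist":0,"jaw":1},{"dp":[0,0,0.18],"twist":0,"jaw":1},{"dp":[0,0,0.26],"twist":0,"jaw":1},{"dp":[0,0,0.34],"twist":0,"jaw":1},{"dp":[0,0,0.38],"twist":0,"jaw":1},{"dp":[0,0,0.38],"twist":0,"jaw":1},{"dp":[0,0,0.38],"twist":0,"jaw":1}]'
python3 - <<'E'
from h import *
camera("scene"); e=env.state()["ee_pos"]; print(e,measure("medium","scene"),measure("large","scene"))
for d in masks_of("scene","large_cup_mid"): print(d["conf"],fit("scene","large",d["mask"],np.array([.481,-.304])))
E
```

```text
time: 9.1
ee_pos: [0.5392, 0.0137, 0.0418]
tcp_rot: [0.988, 0.153, -0.0, -0.0]
force: [-0.0, 1.1, -0.3]
grip_width: 0.0859
time: 9.9
ee_pos: [0.5391, 0.0138, 0.2315]
tcp_rot: [0.988, 0.153, 0.0, -0.0]
force: [0.3, 1.0, -0.4]
grip_width: 0.0856
[0.53883949 0.0137848  0.23080853] [(0.79, array([0.53940487, 0.01214365]), np.float64(0.9234338747099768))] [(0.62, array([ 0.48001242, -0.30446392]), np.float64(0.9552760307477288))]
0.62 (array([ 0.47881139, -0.30573136]), np.float64(0.9553695955369595))
```

The medium cup stands at about (.539, .013). Now I go to the large cup at (.480, -.304).

```bash
python3 -m crank '[{"dp":[-0.02,-0.08,0],"twist":0,"jaw":1},{"dp":[-0.03,-0.16,0],"twist":0,"jaw":1},{"dp":[-0.05,-0.25,0],"twist":0,"jaw":1},{"dp":[-0.07,-0.34,0],"twist":0,"jaw":1},{"dp":[-0.09,-0.43,0],"twist":0,"jaw":1},{"dp":[-0.1,-0.52,0],"twist":0,"jaw":1},{"dp":[-0.11,-0.6,0],"twist":0,"jaw":1},{"dp":[-0.118,-0.636,0],"twist":0,"jaw":1}]'
python3 -m crank '[{"dp":[0,0,0],"twist":0,"jaw":1},{"dp":[0,0,0],"twist":0,"jaw":1},{"dp":[0,0,0],"twist":0,"jaw":1}]'
```

```text
time: 10.9
ee_pos: [0.4792, -0.3071, 0.2307]
tcp_rot: [0.988, 0.152, -0.001, -0.0]
force: [-0.5, 0.8, -0.4]
grip_width: 0.0856
time: 11.2
ee_pos: [0.4804, -0.3031, 0.2317]
tcp_rot: [0.988, 0.154, -0.0, -0.0]
force: [0.1, 0.7, -1.0]
grip_width: 0.0852
```

```bash
python3 -m crank '[{"dp":[0,0,-0.06],"twist":0,"jaw":1},{"dp":[0,0,-0.12],"twist":0,"jaw":1},{"dp":[0,0,-0.18],"twist":0,"jaw":1},{"dp":[0,0,-0.22],"twist":0,"jaw":1},{"dp":[0,0,-0.25],"twist":0,"jaw":1},{"dp":[0,0,-0.28],"twist":0,"jaw":1},{"dp":[0,0,-0.28],"twist":0,"jaw":1}]'
python3 -m crank '[{"dp":[0,0,-0.02],"twist":0,"jaw":1},{"dp":[0,0,-0.04],"twist":0,"jaw":1},{"dp":[0,0,-0.052],"twist":0,"jaw":1},{"dp":[0,0,-0.052],"twist":0,"jaw":1}]'
```

```text
time: 11.9
ee_pos: [0.4798, -0.3034, 0.0902]
tcp_rot: [0.988, 0.154, -0.001, -0.001]
force: [0.7, -0.9, 0.5]
grip_width: 0.0852
time: 12.3
ee_pos: [0.4798, -0.304, 0.0649]
tcp_rot: [0.988, 0.153, -0.0, -0.001]
force: [-0.7, 0.1, 0.4]
grip_width: 0.0852
```

```bash
python3 -m crank '[{"dp":[0,0,0],"twist":0,"jaw":0.9},{"dp":[0,0,0],"twist":0,"jaw":0.8},{"dp":[0,0,0],"twist":0,"jaw":0.7},{"dp":[0,0,0],"twist":0,"jaw":0.4},{"dp":[0,0,0],"twist":0,"jaw":0},{"dp":[0,0,0],"twist":0,"jaw":0},{"dp":[0,0,0],"twist":0,"jaw":0},{"dp":[0,0,0],"twist":0,"jaw":0}]'
```

```text
time: 13.1
ee_pos: [0.4805, -0.3043, 0.0669]
tcp_rot: [0.988, 0.153, 0.001, 0.0]
force: [-1.0, 2.8, 9.8]
grip_width: 0.0627
```

Width is 62.7 mm, against about 64 mm expected. Lift 120 mm.

```bash
python3 -m crank '[{"dp":[0,0,0.02],"twist":0,"jaw":0},{"dp":[0,0,0.05],"twist":0,"jaw":0},{"dp":[0,0,0.09],"twist":0,"jaw":0},{"dp":[0,0,0.13],"twist":0,"jaw":0},{"dp":[0,0,0.17],"twist":0,"jaw":0},{"dp":[0,0,0.21],"twist":0,"jaw":0},{"dp":[0,0,0.24],"twist":0,"jaw":0},{"dp":[0,0,0.24],"twist":0,"jaw":0}]'
python3 - <<'E'
from h import *
im=camera("scene").copy(); e=env.state()["ee_pos"]; print(e,env.state()["grip_width"],env.state()["force"])
for d in masks_of("scene","large_cup_mid"): print(d["conf"],fit("scene","large",d["mask"],e[:2],e[2]-.066))
cv2.polylines(im,[np.round(sil("scene","large",e[:2],e[2]-.066)).astype(int)],True,(255,0,0))
cv2.imwrite("pics/v6.png",cv2.resize(im[20:220,100:400],None,fx=2,fy=2)[:,:,::-1])
E
```

```text
time: 13.9
ee_pos: [0.4808, -0.3048, 0.1885]
tcp_rot: [0.988, 0.153, 0.001, 0.001]
force: [-0.0, -0.2, -2.1]
grip_width: 0.0627
[ 0.48040045 -0.30446029  0.18673525] 0.06261521398091795 [ 0.02587868 -0.0386995  -3.24918334]
0.89 (array([ 0.4803958 , -0.30516417]), np.float64(0.8606911447084233))
```

View pics/v6.png

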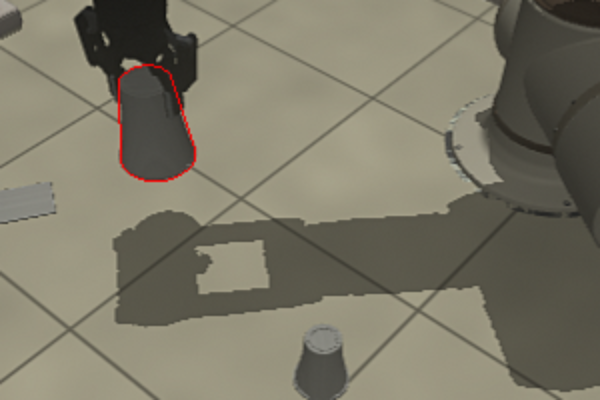

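The large cup is held upright on the tool axis, matching its outline at view (155, 125). The medium cup stands at (322, 365). Carry it over.

```bash
python3 -m crank '[{"dp":[0.01,0.04,0],"twist":0,"jaw":0},{"dp":[0.02,0.1,0],"twist":0,"jaw":0},{"dp":[0.04,0.18,0],"twist":0,"jaw":0},{"dp":[0.05,0.26,0],"twist":0,"jaw":0},{"dp":[0.065,0.34,0],"twist":0,"jaw":0},{"dp":[0.08,0.42,0],"twist":0,"jaw":0},{"dp":[0.09,0.5,0],"twist":0,"jaw":0},{"dp":[0.1,0.56,0],"twist":0,"jaw":0}]'
python3 -m crank '[{"dp":[0.01,0.04,0],"twist":0,"jaw":0},{"dp":[0.018,0.07,0],"twist":0,"jaw":0},{"dp":[0.018,0.075,0],"twist":0,"jaw":0},{"dp":[0.018,0.075,0],"twist":0,"jaw":0},{"dp":[0.018,0.075,0],"twist":0,"jaw":0}]'
python3 - <<'E'
from h import *
im=camera("scene").copy(); e=env.state()["ee_pos"]; print(e,env.state()["grip_width"])
for n,x,z in(("large",e[:2],e[2]-.066),("medium",np.array([.5395,.013]),0)):
    for d in masks_of("scene",n+"_cup_mid"): print(n,d["conf"],fit("scene",n,d["mask"],x,z))
    cv2.polylines(im,[np.round(sil("scene",n,x,z)).astype(int)],True,(255,0,0))
cv2.imwrite("pics/v7.png",cv2.resize(im[60:260,130:430],None,fx=2,fy=2)[:,:,::-1])
E
```

```text
time: 14.8
ee_pos: [0.5297, -0.0219, 0.1846]
tcp_rot: [0.988, 0.154, -0.001, -0.0]
force: [0.9, -0.2, -3.0]
grip_width: 0.0626
time: 15.3
ee_pos: [0.539, 0.0125, 0.1855]
tcp_rot: [0.988, 0.153, -0.0, 0.0]
force: [-0.2, -0.9, -2.5]
grip_width: 0.0628
[0.53903408 0.01241364 0.18559804] 0.06253801555727743
large 0.72 (array([0.54044056, 0.01266435]), np.float64(0.8837920489296636))
medium 0.64 (array([0.5416418 , 0.01373746]), np.float64(0.6562860438292965))
```

View pics/v7.png

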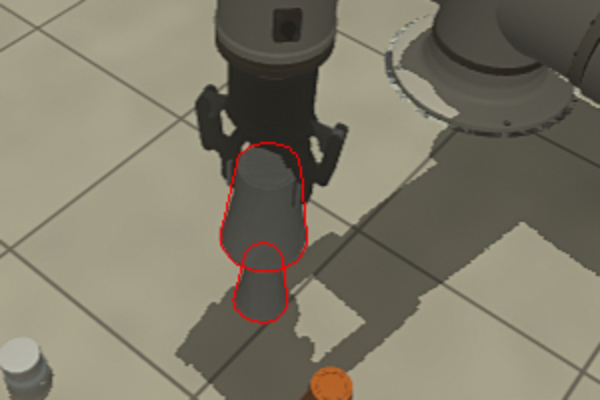

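The cups are aligned. Lower, slowly at the end.

```bash
python3 -m crank '[{"dp":[0,0,-0.03],"twist":0,"jaw":0},{"dp":[0,0,-0.06],"twist":0,"jaw":0},{"dp":[0,0,-0.09],"twist":0,"jaw":0},{"dp":[0,0,-0.12],"twist":0,"jaw":0},{"dp":[0,0,-0.15],"twist":0,"jaw":0},{"dp":[0,0,-0.18],"twist":0,"jaw":0},{"dp":[0,0,-0.205],"twist":0,"jaw":0},{"dp":[0,0,-0.22],"twist":0,"jaw":0}]'
python3 -m crank '[{"dp":[0,0,-0.005],"twist":0,"jaw":0},{"dp":[0,0,-0.01],"twist":0,"jaw":0},{"dp":[0,0,-0.014],"twist":0,"jaw":0},{"dp":[0,0,-0.017],"twist":0,"jaw":0},{"dp":[0,0,-0.019],"twist":0,"jaw":0},{"dp":[0,0,-0.019],"twist":0,"jaw":0}]'
```

```text
time: 16.25
ee_pos: [0.5388, 0.013, 0.0748]
tcp_rot: [0.988, 0.153, -0.0, -0.0]
force: [1.0, -1.0, -2.5]
grip_width: 0.0624
time: 16.85
ee_pos: [0.5396, 0.0132, 0.0671]
tcp_rot: [0.988, 0.153, 0.001, 0.0]
force: [-2.2, 1.0, 4.7]
grip_width: 0.0624
```

It is down: z 0.067 as at the grasp, with the force reversed. Release and rise clear.

```bash
python3 -m crank '[{"dp":[0,0,0],"twist":0,"jaw":0.78},{"dp":[0,0,0],"twist":0,"jaw":0.9},{"dp":[0,0,0],"twist":0,"jaw":1},{"dp":[0,0,0],"twist":0,"jaw":1},{"dp":[0,0,0],"twist":0,"jaw":1},{"dp":[0,0,0],"twist":0,"jaw":1},{"dp":[0,0,0],"twist":0,"jaw":1}]'
python3 -m crank '[{"dp":[0,0,0.03],"twist":0,"jaw":1},{"dp":[0,0,0.07],"twist":0,"jaw":1},{"dp":[0,0,0.13],"twist":0,"jaw":1},{"dp":[0,0,0.2],"twist":0,"jaw":1},{"dp":[0,0,0.28],"twist":0,"jaw":1},{"dp":[0,0,0.34],"twist":0,"jaw":1},{"dp":[0,0,0.34],"twist":0,"jaw":1},{"dp":[0,0,0.34],"twist":0,"jaw":1}]'
python3 - <<'E'
from h import *
im=camera("scene").copy(); x=np.array([.539,.013])
for d in masks_of("scene","large_cup_mid"): print(d["conf"],fit("scene","large",d["mask"],x))
for n in("medium","small"): print(n,[(d["conf"],d["box"]) for d in masks_of("scene",n+"_cup_mid")])
print(measure("orange","scene"),env.state()["force"])
cv2.polylines(im,[np.round(sil("scene","large",x)).astype(int)],True,(255,0,0))
cv2.imwrite("pics/v8.png",cv2.resize(im[90:300,130:430],None,fx=2,fy=2)[:,:,::-1])
E
```

```text
time: 17.55
ee_pos: [0.5391, 0.0133, 0.0663]
tcp_rot: [0.988, 0.153, -0.0, -0.0]
force: [1.2, 0.7, -0.2]
grip_width: 0.0854
time: 18.35
ee_pos: [0.5392, 0.0133, 0.2364]
tcp_rot: [0.988, 0.153, 0.0, 0.0]
force: [-0.1, -0.8, -1.7]
grip_width: 0.0852
0.98 (array([0.53945361, 0.01099522]), np.float64(0.9658263305322129))
medium []
small [(0.65, [274.6, 244.9, 306.3, 285.4])]
[(0.97, array([0.61506527, 0.16120786]), np.float64(0.9412915851272016))] [-0.31925198 -0.66788491  0.12629211]
```

View pics/v8.png

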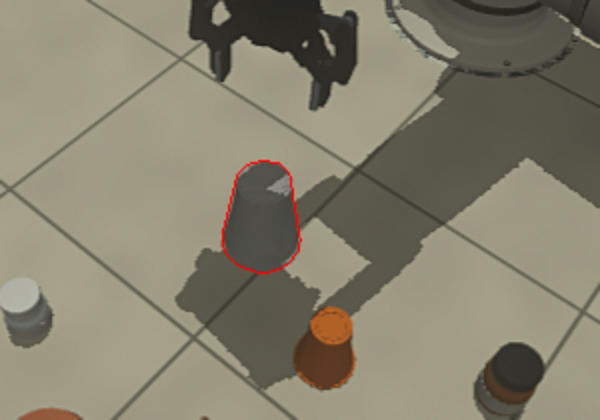

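The large cup stands upright on the bench at the nest position, view (262, 220). Its outline matches full seating (IoU 0.97), the gripper is clear and the orange cup is unmoved.

```bash
python3 -c "from bench import env; print(env.job_done())"
```

```text
the job is handed in; nothing more can be done
None
```

The three steel cups are nested mouth down where the small cup stood, and I handed the job in at about 18 s of the 64 s allowed. I set the medium cup over the small one, then the large cup over both. Each was lowered slowly until the bench took the load (8 N and 5 N) before I released it.

- **Large cup:** the last picture shows it upright and fully down at about (0.539, 0.011). Its outline fits with an overlap of 0.97, and it is about 2 mm from the medium cup's last measured position.
- **Medium and small cups:** they are now hidden inside, so the last picture cannot confirm them. I had measured the medium cup at (0.539, 0.012) after its release, about 2 mm from the small cup.
- **Orange cup:** it measured within about 2 mm of where it started.
- **Gripper:** it is open and well clear of everything.

Two checks disagreed, neither with any effect on the result. In the last picture the network reported a "small cup" at 0.65 confidence, but its box lay on the orange cup. My first fit of the large cup in the scene view also failed; repeated from a better starting point, it agreed with the top view.

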